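Hang the camera cage level on its stand

ROBOT

A 7-joint arm with a two-finger parallel gripper is mounted at the origin on the work surface. World frame = base frame: x ahead of the robot, y to its left, z up, the work surface at z = 0. Lengths are in m, angles in rad, forces in N, time in s.
With the tool pointing down it reaches from about 0.425 to 0.925 m from the base axis. Payload 6.8 kg.
Tool frame: the origin (TCP) lies on the centre line of the jaws, within the pads' length; the fingertips stand bot.tip_reach ahead of it and the grasp point (between the pads) lies 3 mm ahead of it (bot.tip_reach is the distance from the TCP to the fingertips, in m); z points along the fingers, y is the line along which they close (so a half turn about z gives the same grasp; the last joint's range is limited). The gripper opens to 85 mm and grips with 20 to 120 N. Pads are 22 mm wide; open, the fingers measure 114 mm over their backs; the gripper's body (76 mm by 85 mm) begins 54 mm behind the grasp point. The pads swing forward as they close: fully open they stand 13 mm farther back than shut.
Start: joints at [-0.108, 0.477, 0.022, 1.555, -0.011, 1.109, -0.083], TCP at [0.675, 0, 0.223] pointing down, gripper open.
Joint ranges: [-2.96, 2.96], [-0.34, 2.1], [-1.41, 1.46], [0.24, 2.44], [-1.37, 4.51], [0.17, 1.92], [-2.96, 2.96]. Speed limits (rad/s): [2.39, 2.39, 3.14, 3.14, 3.14, 3.14, 3.14].

INTERFACE

Orientations are given as a unit quaternion [w, x, y, z].
In Python, from station import bot gives the robot as it stands.
- The arm moves only by the tool jog_arm, never from a script. Its argument "deltas" is a list of rows, each a list of 7 numbers: the shift along the world's x, y, z in m, then the turn, a rotation vector about the world's x, y, z in rad, then the opening, from 0 (shut) to 1 (fully open). In form: [[x, y, z, rx, ry, rz, grip], ...]. A call has 1 to 10 rows; each row shifts and turns the commanded pose from where the row before left it; what a row does not reach is not made up. A row lasts 1/10 s, in which the tool goes at most 50 mm and 8.59 degrees, less where a joint would pass 70% of its speed; a pose out of reach is approached as far as the arm can. A call with a gripper value outside its range is refused whole. The fingers move at their own pace and stop on an object; "newtons" is the grip in N (left out, the last holds). Time passes only in rows, so rows that do not move let the fingers close. It gives the time, the measured TCP pose, the force, the opening and the grip force at its end, in the units of the state.
- bot.get_obs(): the state, without advancing time (a new reading comes with each control period).
- bot.read_camera(name): name is "scene" or "side" or "wrist"; returns a dict with "img" (420x560x3 uint8, red, green, blue), "K" (3x3 intrinsics, pixels), "eye" and "attitude" of the camera in the world. Camera axes: x right, y down, z forward; pixel columns grow to the right and rows downward; lengths in m; the calibration is good to about 2 mm. The wrist camera is an equidistant fisheye: a pixel r from the principal point sees the ray r / f radians off the axis. A picture is of the moment at which its call begins. There is no depth.
- bot.hand_in(): hands the job in; it is judged then, once.
The state is a dict: "t": time; "q": joint angles; "joint_vel": joint speeds; "joint_torque": joint torques, N m; "eef_pos": TCP position; "tool_rot": TCP orientation; "contact_force": force on the tool from outside, world axes, zero at the start; "torque": the same for the moment, N m; "gripper_width": opening from 0.0 (shut) to 1.0 (fully open); "grasp_force": force on a finger pad.
Only numpy, scipy, OpenCV 4.12 (cv2) and the standard library are available. Lean on these libraries where they do the work, as an engineer would, in place of code of your own. Each camera call takes 0.05 s, during which the arm holds its last target. There are 200 camera calls.

TASK

Hang the aluminium camera cage on the peg of the little steel stand, by the one hole in its top rail that makes it hang level, and leave it hanging there at rest. Leave the lens case, lens hood, filters and bowl where they are.

Things in the scene. Friction and masses are not known exactly. Their poses are not given: they have to be found in the camera images.
- cage: Loose camera half-cage: upright open frame of bare aluminium, 160 mm long (x), 92 mm tall (z), 10 mm thick (y), standing on the stool at any yaw. Origin: mid-length, on its underside. Top rail: x -80 to 80, z 64 to 92, 10 mm thick, with five round 18 mm holes through it along y. Without the hand grip the frame weighs about 170 g, centre of mass at x = -20 mm; below the rail an open window.
- grip (a point): Centre of the cage's black ribbed rubber hand grip with a heavy core, at cage x = 62, z = 32 mm, under one end of the rail: 34 mm (x) by 42 mm (y) by 64 mm tall. It weighs about 270 g (frame and grip may both be scaled by the same 0.8 to 1.25).
- foot (a point): Centre of the cage's cross foot at the other end, at cage x = -73 mm: 14 mm (x) by 46 mm (y) by 10 mm tall; a 14 mm post rises from it to the rail, and a 12 mm tall bar (z 6 to 18 mm) runs from it to the grip.
- hole1 (a point): Centre of the cage's hole at cage x = -60 mm, z = 78 mm, nearest the foot end; axes as the cage's.
- hole2 (a point): Centre of the cage's hole at cage x = -30 mm, z = 78 mm; axes as the cage's.
- hole3 (a point): Centre of the cage's hole at cage x = 0 mm, z = 78 mm; axes as the cage's.
- hole4 (a point): Centre of the cage's hole at cage x = 30 mm, z = 78 mm; axes as the cage's.
- hole5 (a point): Centre of the cage's hole at cage x = 60 mm, z = 78 mm, over the hand grip; axes as the cage's.
- stand: The fixed accessory stand; origin on the stool straight below peg, same axes. Round steel post 16 mm thick, 170 mm tall, centred at x = 50 mm; round base 110 mm across, 12 mm tall, centred at x = 35 mm.
- lens_case: Bystander: closed hard-shell lens case with clip-on lid, 83 x 118 x 55 mm, origin under its centre.
- hood: Bystander: silver aluminium lens hood, a tapered ring 80 mm across at the rim, 44 mm tall, origin under its centre.
- bowl: Bystander: white ceramic trinket bowl, 104 mm across, 42 mm tall, origin under its centre.
- filters: Bystander: two round glass filters stacked together, 76 mm across, 17 mm tall, origin under their centre.
- peg (a point): Point on the axis of the steel stand's peg, 160 mm above the stool. The peg is a round bar 8 mm thick, all but level (rises 2 degrees towards the post). The point's x axis runs inward along the peg, z up; the peg's rounded free end is at x = -37 mm, and the post that carries it begins at x = 42 mm. A cage left swinging on it settles in 2 to 8 s.

How it is judged:
At the end, for the whole second after the job is handed in: The cage hangs on the peg through its balancing hole (hole centre within 9 mm sideways of the peg axis, 11 mm below to 4 mm above it, 30 mm outward to 40 mm inward of the peg point), loads the stand by over 1 N, is within 0.15 rad of level, and is at rest (under 30 mm/s, 0.4 rad/s) (x of hole4 in the frame of peg between -0.03 and 0.04 m and y of hole4 in the frame of peg between -0.009 and 0.009 m and z of hole4 in the frame of peg between -0.011 and 0.004 m and angle between cage's own z axis and vertical below 0.15 rad and contact force between cage and stand above 1 N and linear speed of cage below 0.03 m/s and angular speed of cage below 0.4 rad/s); the robot touches nothing.
It fails at once if the lens case is shifted by more than 20 mm (distance of lens_case from where it was at the start of the episode above 0.02 m).
It fails at once if the lens hood is shifted by more than 20 mm (distance of hood from where it was at the start of the episode above 0.02 m).
It fails at once if the bowl is shifted by more than 20 mm (distance of bowl from where it was at the start of the episode above 0.02 m).
It fails at once if the filters are shifted by more than 20 mm (distance of filters from where it was at the start of the episode above 0.02 m).
It also fails if it takes over 51 s, if anything falls off the work surface, if the arm or the gripper's body presses on something with over 40 N, if the wrist force passes 120 N, or if a joint passes its speed limit or range.

## Working session

There is one attempt and no reset: what is moved stays moved. The work goes in short steps, Python scripts to look and compute and a tool call to move; the robot and the scene stay as the last step left them, time stands still between calls to the robot, and variables do not carry over. Pictures are saved under pics/ and viewed, at most 10 in all, crops included, and the job is handed in when it is done.

Besides the shell and the picture viewer there is one more tool, called as a command line: name --pt "numbers of a row" for each row, then --argument value for the rest. jog_arm: Moves the arm, as the interface text tells. Its arguments: {"type":"object","properties":{"deltas":{"type":"array"},"newtons":{"type":"number"}},"required":["deltas"]}

```bash
mkdir -p pics; ls
python3 - <<'E'
from station import bot
import cv2,numpy as np
o=bot.get_obs();print(o, bot.tip_reach)
ims=[]
for n in("scene","side","wrist"):
    c=bot.read_camera(n);cv2.imwrite(f"pics/{n}0.png",c["img"][:,:,::-1]);print(n,c["K"].tolist(),c["eye"],c["attitude"])
E
```

```text
pics
{'t': 0.0, 'q': array([-0.10808012,  0.47779761,  0.0223194 ,  1.55646119, -0.01152299,
        1.10933347, -0.08307629]), 'joint_vel': array([-4.97195205e-04, -1.50077092e-03, -2.38452809e-04, -3.06226145e-04,
        1.94147235e-05, -6.53257154e-04,  1.05080377e-03]), 'joint_torque': array([-5.45967814e-04, -5.96443820e+01,  1.60769675e+00, -2.81194621e+01,
        1.24063640e-02,  9.39900521e-03,  2.20753498e-05]), 'eef_pos': array([ 6.74374393e-01, -1.13784740e-05,  2.22022909e-01]), 'tool_rot': array([-6.21953433e-04,  7.07094753e-01,  7.07118189e-01, -6.99586429e-04]), 'contact_force': array([-0.06246982, -0.66084033,  0.22595154]), 'torque': array([-0.02503476, -0.07070879, -0.03061372]), 'grasp_force': 0.0, 'gripper_width': 1.0031387205256868} 0.022
scene [[462.4726976793665, 0.0, 283.5000132778483], [0.0, 462.4726976793665, 206.21934116894474], [0.0, 0.0, 1.0]] [1.17575654 0.18306227 0.83175614] [-0.20990706  0.55167168  0.75564085 -0.28390895]
side [[407.583629835483, 0.0, 273.1881422619883], [0.0, 407.583629835483, 212.76994867985593], [0.0, 0.0, 1.0]] [ 0.45830064 -0.61741894  0.51489896] [-0.48549016  0.8682794  -0.08982239  0.04818853]
wrist [[325.19226210127806, 0.0, 280.39530120935234], [0.0, 325.19226210127806, 208.33941632987649], [0.0, 0.0, 1.0]] [0.67491647 0.07025644 0.37275736] [ 1.37864830e-01  9.90450649e-01  3.03994455e-04 -8.42112805e-04]
```

View pics/scene0.png

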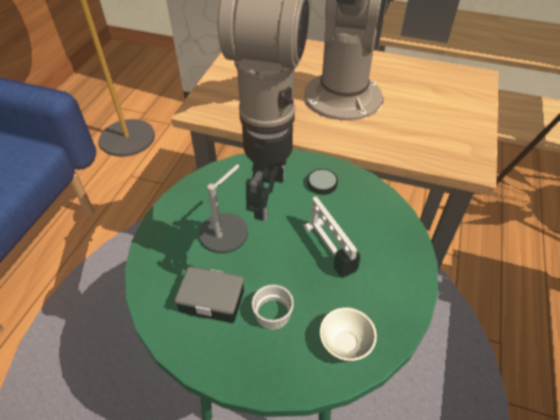

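View pics/side0.png

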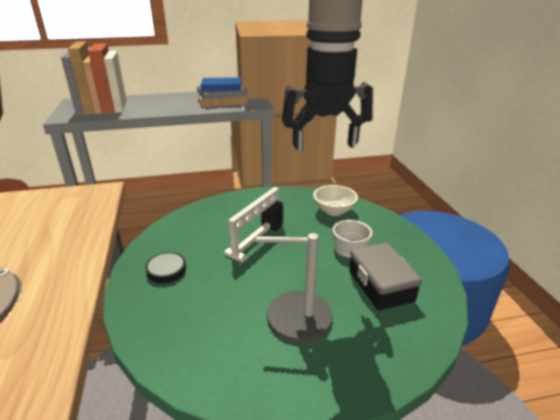

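View pics/wrist0.png

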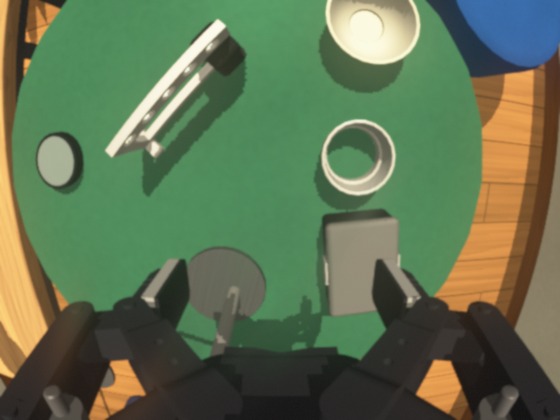

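The scene view shows the cage at (310–355, 205–270) with its grip at (347,262) and the stand post at (213,190–232), peg tip (238,168). In the side view the rail runs (233,222)–(280,195), peg tip ≈(257,239), post top (313,238). In the wrist view the rail top runs (112,152)–(223,25).

```bash
cat > h.py <<'E'
from station import bot
import cv2,numpy as np
from scipy.spatial.transform import Rotation as R
def Rq(q): return R.from_quat(np.roll(q,-1))
def ray(c,px,fish=False):
    K=c["K"];u=(np.array(px,float)-[K[0,2],K[1,2]])/K[0,0]
    if fish:
        r=np.linalg.norm(u);d=np.r_[np.sin(r)*u/max(r,1e-9),np.cos(r)]
    else: d=np.r_[u,1]
    d=d/np.linalg.norm(d)
    return np.array(c["eye"]),Rq(c["attitude"]).apply(d)
def plane(c,px,z,fish=False):
    e,d=ray(c,px,fish);return e+d*(z-e[2])/d[2]
def tri(*rs):
    A=[np.eye(3)-np.outer(d,d) for e,d in rs];b=sum(a@e for a,(e,d) in zip(A,rs))
    p=np.linalg.solve(sum(A),b);return p,[np.linalg.norm(a@(p-e)) for a,(e,d) in zip(A,rs)]
def proj(c,p,fish=False):
    v=Rq(c["attitude"]).inv().apply(np.array(p)-c["eye"]);K=c["K"]
    if fish:
        r=np.hypot(v[0],v[1]);u=v[:2]/r*np.arctan2(r,v[2])
    else:u=v[:2]/v[2]
    return u*K[0,0]+[K[0,2],K[1,2]]
E
python3 - <<'E'
from h import *
import pickle
C={n:bot.read_camera(n) for n in("scene","side","wrist")};pickle.dump(C,open("c0.pkl","wb"))
np.set_printoptions(precision=4,suppress=True)
s,d,w=C["scene"],C["side"],C["wrist"]
print("rail foot top",tri(ray(s,(313,202)),ray(d,(233,221)),ray(w,(112,152),True)))
print("rail grip top",tri(ray(d,(280,192)),ray(w,(223,25),True)))
print("peg tip",tri(ray(s,(238,168)),ray(d,(257,239))))
print("post top",tri(ray(s,(213,187)),ray(d,(313,237))))
a=cv2.resize(s["img"][150:280,190:370],None,fx=3.3,fy=3.3,interpolation=cv2.INTER_CUBIC)
b=cv2.resize(d["img"][180:345,215:345],None,fx=3.3,fy=3.3,interpolation=cv2.INTER_CUBIC)
cv2.imwrite("pics/a.png",a[:,:,::-1]);cv2.imwrite("pics/b.png",b[:,:,::-1])
E
```

```text
rail foot top (array([0.5158, 0.0453, 0.0887]), [np.float64(0.003779390937351819), np.float64(0.0015756310186488159), np.float64(0.0023464327122804957)])
rail grip top (array([0.6279, 0.1557, 0.0835]), [np.float64(0.004433834375311421), np.float64(0.004433834375311432)])
peg tip (array([ 0.536 , -0.1174,  0.157 ]), [np.float64(0.0005562922768800667), np.float64(0.0005562922768800509)])
post top (array([ 0.6143, -0.1411,  0.1672]), [np.float64(0.002067686281287694), np.float64(0.0020676862812877405)])
```

View pics/a.png

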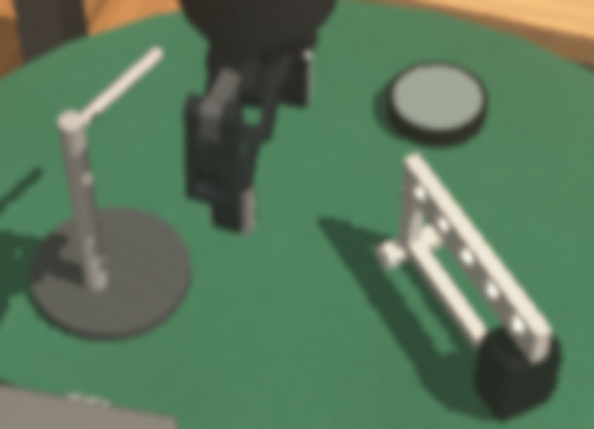

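View pics/b.png

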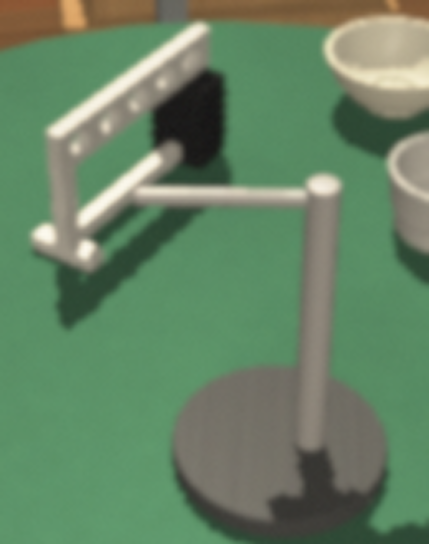

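The crops show the peg tip at scene (238.5,165.5) / side (256.2,239.4), the post top at scene (211.2,186.4) / side (312.9,236.1), and the cage with its foot end nearest the base. The stool is at z = 0. I'll hover over the rail in line with it, so the wrist camera sees only its top face.

jog_arm --pt "-0.0125 0.0125 0 0 0 -0.0975 1" --pt "-0.0125 0.0125 0 0 0 -0.0975 1" --pt "-0.0125 0.0125 0 0 0 -0.0975 1" --pt "-0.0125 0.0125 0 0 0 -0.0975 1" --pt "-0.0125 0.0125 0 0 0 -0.0975 1" --pt "-0.0125 0.0125 0 0 0 -0.0975 1" --pt "-0.0125 0.0125 0 0 0 -0.0975 1" --pt "-0.0125 0.0125 0 0 0 -0.0975 1" --pt "0 0 0 0 0 0 1"

```text
t: 1.2
eef_pos: [0.5736, 0.1024, 0.223]
tool_rot: [-0.001, 0.922, 0.386, -0.0]
contact_force: [0.7, 0.8, -0.6]
gripper_width: 1.006
grasp_force: 0.0
```

Run:
```python
from h import *
import pickle
C=pickle.load(open("c0.pkl","rb"))
np.set_printoptions(precision=4,suppress=True)
s,d=C["scene"],C["side"]
t,e=tri(ray(s,(238.5,165.5)),ray(d,(256.2,239.4)));print("tip",t,e)
p,e=tri(ray(s,(211.2,186.4)),ray(d,(312.9,236.1)));print("post",p,e,"dist",np.linalg.norm((p-t)[:2]),"yaw",np.degrees(np.arctan2(*(p-t)[1::-1])))
print(plane(s,(211.2,186.4),.17),plane(d,(312.9,236.1),.17),plane(s,(238.5,165.5),.1587),plane(d,(256.2,239.4),.1587))
o=bot.get_obs();print(o["eef_pos"],Rq(o["tool_rot"]).as_matrix())
w=bot.read_camera("wrist");im=w["img"];pickle.dump(w,open("w1.pkl","wb"))
cv2.imwrite("pics/w1.png",im[:,:,::-1])
c2=bot.read_camera("scene")["img"];d2=bot.read_camera("side")["img"]
# base ellipse: greyish dark low saturation in side & scene
for n,c,i,r in(("scene",s,c2,(195,205,255,255)),("side",d,d2,(262,285,340,345))):
    h=cv2.cvtColor(i,cv2.COLOR_RGB2HSV);x0,y0,x1,y1=r
    m=((h[...,1]<70)&(h[...,2]>40)).astype(np.uint8);q=np.zeros_like(m);q[y0:y1,x0:x1]=m[y0:y1,x0:x1]
    k=max(cv2.findContours(q,0,1)[0],key=cv2.contourArea);k=cv2.convexHull(k);el=cv2.fitEllipse(k);print(n,el,plane(c,el[0],.008))
```

```text
tip [ 0.5329 -0.1187  0.159 ] [np.float64(0.001424494808269795), np.float64(0.0014244948082698535)]
post [ 0.6145 -0.1435  0.1697] [np.float64(0.0007471124681317043), np.float64(0.0007471124681318672)] dist 0.08531022444905208 yaw -16.896510711962893
[ 0.614  -0.1431  0.17  ] [ 0.6148 -0.1448  0.17  ] [ 0.5309 -0.1185  0.1587] [ 0.5339 -0.1199  0.1587]
[0.5736 0.1024 0.223 ] [[ 0.7015  0.7126 -0.0009]
 [ 0.7126 -0.7015  0.001 ]
 [ 0.0001 -0.0013 -1.    ]]
scene ((222.03172302246094, 229.1322021484375), (47.85721206665039, 50.381134033203125), 132.49403381347656) [ 0.5928 -0.1455  0.008 ]
side ((299.76007080078125, 314.484375), (58.44618606567383, 65.63269805908203), 87.6286392211914) [ 0.6011 -0.1404  0.008 ]
```

View pics/w1.png

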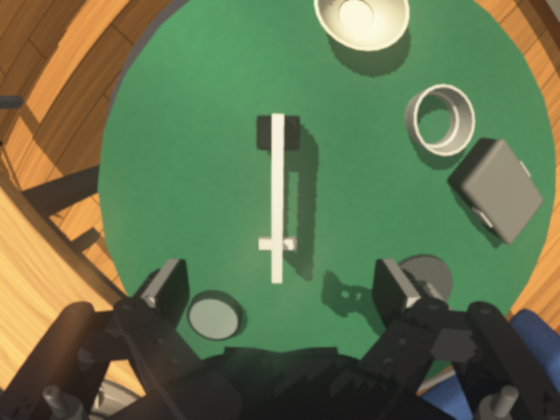

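The wrist picture shows the rail edge-on, x≈278, rows 113 (grip end) to 283 (foot end). The stand measures as it should: tip 0.159 m, post top 0.170 m, 85 mm apart. Next, the rail rectangle.

Run:
```python
from h import *
import pickle
np.set_printoptions(precision=4,suppress=True)
w=pickle.load(open("w1.pkl","rb"));im=w["img"]
h=cv2.cvtColor(im,cv2.COLOR_RGB2HSV);m=((h[...,2]>170)&(h[...,1]<70)).astype(np.uint8)
q=np.zeros_like(m);q[100:300,268:289]=m[100:300,268:289]
rows=np.array([(y,np.mean(np.nonzero(q[y])[0])) for y in range(120,230) if q[y].sum()>4])
print(rows[::12].tolist())
f=np.polyfit(rows[:,0],rows[:,1],1);ys=np.nonzero(q.sum(1)>4)[0];y0,y1=ys.min(),ys.max()+1
a=plane(w,(np.polyval(f,y0),y0),.092,True);b=plane(w,(np.polyval(f,y1),y1),.092,True)
print(y0,y1,a,b,np.linalg.norm(a-b),"yaw",np.degrees(np.arctan2(*(a-b)[1::-1])))
c=(a+b)/2;print("centre",c,"delta",c-bot.get_obs()["eef_pos"])
```

```text
[[120.0, 277.5], [132.0, 277.5], [144.0, 277.5], [156.0, 277.0], [168.0, 276.5], [180.0, 276.5], [192.0, 276.5], [204.0, 276.5], [216.0, 276.5], [228.0, 276.5]]
113 284 [0.6238 0.1579 0.092 ] [0.5085 0.0442 0.092 ] 0.16199417502372487 yaw 44.59757625716264
centre [0.5661 0.101  0.092 ] delta [-0.0095  0.0017 -0.1312]
```

jog_arm --pt "-0.005 0 0 0 0 0 1" --pt "-0.005 0 0 0 0 0 1" --pt "0 0 -0.025 0 0 0 1" --pt "0 0 -0.025 0 0 0 1" --pt "0 0 -0.025 0 0 0 1" --pt "0 0 -0.025 0 0 0 1" --pt "0 0 -0.02 0 0 0 1" --pt "0 0 -0.02 0 0 0 1" --pt "0 0 0 0 0 0 1" --pt "0 0 0 0 0 0 1"

```text
t: 2.35
eef_pos: [0.565, 0.0996, 0.0832]
tool_rot: [0.0, 0.923, 0.385, -0.0]
contact_force: [0.3, -0.4, -0.4]
gripper_width: 1.002
grasp_force: 0.0
```

jog_arm --pt "0 0 0 0 0 0 0.5" --pt "0 0 0 0 0 0 0.3" --pt "0 0 0 0 0 0 0.2" --pt "0 0 0 0 0 0 0" --pt "0 0 0 0 0 0 0" --pt "0 0 0 0 0 0 0" --pt "0 0 0 0 0 0 0" --pt "0 0 0 0 0 0 0" --newtons 80

```text
t: 3.15
eef_pos: [0.5656, 0.0997, 0.0835]
tool_rot: [0.0, 0.923, 0.385, 0.001]
contact_force: [0.8, -0.3, 0.0]
gripper_width: 0.001
grasp_force: 0.6
```

The fingers shut to 0.001 with no force, so they missed. I'll look before moving.

Run:
```python
from h import *
d=bot.read_camera("side");s=bot.read_camera("scene")
a=cv2.resize(s["img"][120:290,220:400],None,fx=2.2,fy=2.2);b=cv2.resize(d["img"][120:290,190:370],None,fx=2.2,fy=2.2)
cv2.imwrite("pics/miss.png",np.hstack([a,b])[:,:,::-1]);print(bot.get_obs()["gripper_width"],bot.get_obs()["grasp_force"])
```

```text
0.000486785923993135 0.5445008169556331
```

View pics/miss.png

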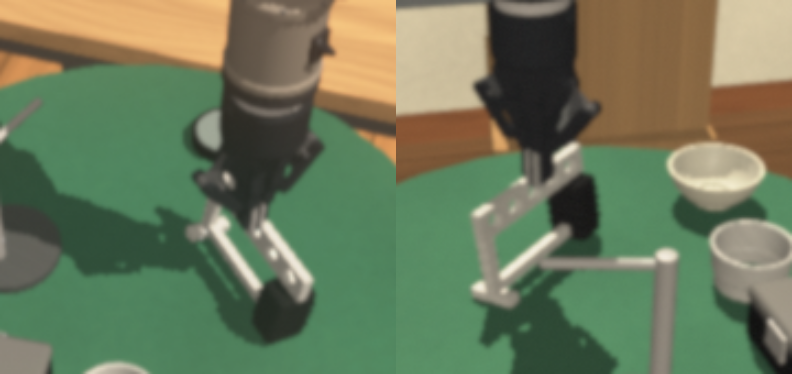

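Run:
```python
from h import *
o=bot.get_obs();M=Rq(o["tool_rot"]).as_matrix();p=o["eef_pos"];print(p)
out=[]
for n in("scene","side"):
    c=bot.read_camera(n);im=c["img"].copy();f=7
    u=proj(c,p).astype(int)
    x0,y0=u-[28,42]
    k=cv2.resize(im[y0:y0+80,x0:x0+56],None,fx=f,fy=f,interpolation=cv2.INTER_CUBIC)
    for q,col in((p,(255,0,0)),(p+M[:,2]*.022,(255,255,0)),(p+M[:,2]*.022+M[:,1]*.02,(0,255,255))):
        v=(proj(c,q)-[x0,y0])*f;cv2.circle(k,tuple(int(t) for t in v),3,col,-1)
    out.append(k)
cv2.imwrite("pics/z.png",np.hstack(out)[:,:,::-1])
```

```text
[0.5650174  0.10004971 0.08293789]
```

View pics/z.png

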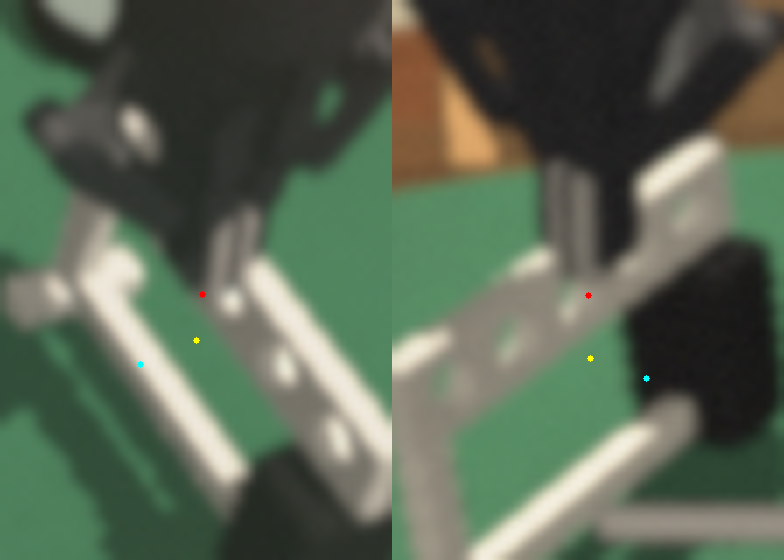

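The picture is ambiguous: both pads appear near hole 3, covering the rail's top edge. A small 10 mm lift will show whether it carries weight.

jog_arm --pt "0 0 0 0 0 0 0" --pt "0 0 0 0 0 0 0" --pt "0 0 0.002 0 0 0 0" --pt "0 0 0.002 0 0 0 0" --pt "0 0 0.002 0 0 0 0" --pt "0 0 0.002 0 0 0 0" --pt "0 0 0.002 0 0 0 0" --pt "0 0 0 0 0 0 0" --pt "0 0 0 0 0 0 0" --newtons 80

```text
t: 4.25
eef_pos: [0.565, 0.1, 0.0931]
tool_rot: [-0.0, 0.923, 0.385, 0.0]
contact_force: [0.5, -0.0, 0.4]
gripper_width: 0.002
grasp_force: 0.0
```

Run:
```python
from h import *
import pickle
np.set_printoptions(precision=4,suppress=True)
C=pickle.load(open("c0.pkl","rb"))
o=bot.get_obs();print(o["eef_pos"],o["contact_force"],o["torque"],o["gripper_width"],o["grasp_force"])
for n,r in(("side",(220,185,290,275)),("scene",(300,195,365,280))):
    c=bot.read_camera(n);x0,y0,x1,y1=r
    for im in(C[n]["img"],c["img"]):
        k=im[y0:y1,x0:x1];h=cv2.cvtColor(k,cv2.COLOR_RGB2HSV)
        m=((h[...,2]>150)&(h[...,1]<60));dk=h[...,2]<55
        ys,xs=np.nonzero(m);print(n,"bright n",m.sum(),"x",xs.min()+x0,xs.max()+x0,"y",ys.min()+y0,ys.max()+y0,"foot rows",[int(v) for v in np.nonzero(m.sum(1))[0][-3:]+y0])
w=bot.read_camera("wrist");cv2.imwrite("pics/w2.png",w["img"][:,:,::-1])
```

```text
[0.565  0.1    0.0931] [ 0.4961 -0.0163  0.4378] [ 0.0502 -0.0164 -0.0109] 0.002481948859829675 0.0
side bright n 1036 x 224 289 y 186 259 foot rows [257, 258, 259]
side bright n 702 x 224 278 y 187 259 foot rows [257, 258, 259]
scene bright n 842 x 306 356 y 196 258 foot rows [256, 257, 258]
scene bright n 621 x 306 356 y 215 258 foot rows [256, 257, 258]
```

View pics/w2.png

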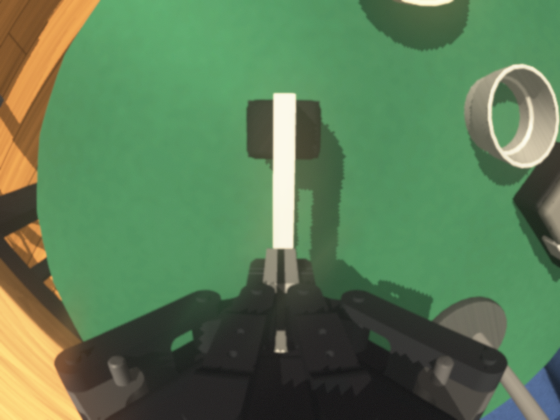

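The cage did not move; the fingers are shut over the rail. In the wrist view the pad tips are at (281,250), with the rail from row 93 down to where they hide it. I'll compare where the fingertips should project with where they appear.

Run:
```python
from h import *
np.set_printoptions(precision=4,suppress=True)
o=bot.get_obs();M=Rq(o["tool_rot"]).as_matrix();p=o["eef_pos"]
w=bot.read_camera("wrist");print(w["eye"],M.T@(w["eye"]-p), (M.T@Rq(w["attitude"]).as_matrix()))
for z in(.022,.0,-.011,-.02,-.03):
  print(z,[proj(w,p+M@[x,0,z],True) for x in(-.011,0,.011)])
h=cv2.cvtColor(w["img"],cv2.COLOR_RGB2HSV);m=((h[...,2]>150)&(h[...,1]<70)).astype(np.uint8);q=m*0;q[80:252,262:305]=m[80:252,262:305]
ys=np.nonzero(q.sum(1)>8)[0];y0=ys.min()
r=[(y,*(np.nonzero(q[y])[0][[0,-1]])) for y in(100,140,180,220,240)];print(y0,r)
for z in(.06,.08,.092):
  for y,a,b in r[::2]: print(z,y,np.linalg.norm(plane(w,(a-.5,y),z,True)-plane(w,(b+.5,y),z,True)),plane(w,((a+b)/2,y),z,True))
a=plane(w,(284,y0),.092,True);print("grip end",a)
```

```text
[0.614  0.1502 0.2435] [ 0.0702 -0.0004 -0.1507] [[ 0.0004 -0.9619 -0.2733]
 [ 1.      0.0006 -0.0007]
 [ 0.0008 -0.2733  0.9619]]
0.022 [array([281.2528, 261.2743]), array([281.2781, 243.8995]), array([281.3027, 225.7364])]
0.0 [array([281.3209, 279.0717]), array([281.3529, 260.1169]), array([281.3842, 240.0748])]
-0.011 [array([281.3605, 289.5781]), array([281.397 , 269.7831]), array([281.4328, 248.6997])]
-0.02 [array([281.3961, 299.1414]), array([281.4369, 278.6454]), array([281.4772, 256.6627])]
-0.03 [array([281.4396, 310.9452]), array([281.4862, 289.672 ]), array([281.5325, 266.6491])]
92 [(100, np.int64(273), np.int64(295)), (140, np.int64(273), np.int64(295)), (180, np.int64(272), np.int64(294)), (220, np.int64(272), np.int64(294)), (240, np.int64(272), np.int64(293))]
0.06 100 0.012769421348463017 [0.6226 0.1562 0.06  ]
0.06 180 0.01320864315467428 [0.5902 0.1241 0.06  ]
0.06 240 0.01332605656874036 [0.5641 0.0981 0.06  ]
0.08 100 0.011378007639766681 [0.6217 0.1556 0.08  ]
0.08 180 0.011769369858167004 [0.5928 0.127  0.08  ]
0.08 240 0.011873989377391878 [0.5696 0.1038 0.08  ]
0.092 100 0.01054315941454887 [0.6211 0.1552 0.092 ]
0.092 180 0.010905805880262732 [0.5943 0.1287 0.092 ]
0.092 240 0.011002749062582758 [0.5728 0.1072 0.092 ]
grip end [0.6237 0.1578 0.092 ]
```

Two views agree: the shut fingertips are really about 11 mm behind the reported TCP, not 22 mm ahead of it, so the fingers closed just above the rail. I'll open, go 44 mm deeper (TCP z ≈ 0.049, tips ≈ 0.060), and close again.

jog_arm --pt "0 0 0 0 0 0 0.8" --pt "0 0 0 0 0 0 0.8" --pt "0 0 0 0 0 0 0.8" --pt "0 0 0 0 0 0 0.8" --pt "0 0 0 0 0 0 0.8" --pt "0 0 -0.01 0 0 0 0.8" --pt "0 0 -0.01 0 0 0 0.8" --pt "0 0 -0.012 0 0 0 0.8" --pt "0 0 -0.012 0 0 0 0.8" --pt "0 0 0 0 0 0 0.8"

```text
t: 5.45
eef_pos: [0.5633, 0.0996, 0.0466]
tool_rot: [-0.0, 0.923, 0.385, -0.002]
contact_force: [-0.8, 0.4, 0.4]
gripper_width: 0.799
grasp_force: 0.0
```

jog_arm --pt "0 0 0 0 0 0 0.4" --pt "0 0 0 0 0 0 0.2" --pt "0 0 0 0 0 0 0" --pt "0 0 0 0 0 0 0" --pt "0 0 0 0 0 0 0" --pt "0 0 0 0 0 0 0" --pt "0 0 0 0 0 0 0" --pt "0 0 0 0 0 0 0" --newtons 80

```text
t: 6.25
eef_pos: [0.5655, 0.1, 0.0495]
tool_rot: [0.0, 0.923, 0.385, 0.0]
contact_force: [0.5, -0.4, 5.1]
gripper_width: 0.107
grasp_force: 78.2
```

Gripped (opening 9 mm, 78 N). Now lift, then carry to in front of the peg while turning 28.5° (0.497 rad).

jog_arm --pt "0 0 0.01 0 0 0 0" --pt "0 0 0.015 0 0 0 0" --pt "0 0 0.02 0 0 0 0" --pt "0 0 0.02 0 0 0 0" --pt "0 0 0.017 0 0 0 0" --pt "0 0 0 0 0 0 0" --pt "0 0 0 0 0 0 0"

```text
t: 6.95
eef_pos: [0.5646, 0.1, 0.1311]
tool_rot: [-0.0, 0.923, 0.385, -0.0]
contact_force: [0.3, -0.3, -4.4]
gripper_width: 0.104
grasp_force: 78.2
```

jog_arm --pt "-0.01 -0.004 0 0 0 0.03 0" --pt "-0.015 -0.015 0 0 0 0.05 0" --pt "-0.015 -0.025 0 0 0 0.06 0" --pt "-0.015 -0.03 0 0 0 0.06 0" --pt "-0.012 -0.03 0 0 0 0.06 0" --pt "-0.012 -0.03 0 0 0 0.06 0" --pt "0 -0.03 0 0 0 0.06 0" --pt "0 -0.03 0 0 0 0.06 0" --pt "0 -0.03 0 0 0 0.057 0" --pt "0 -0.014 0 0 0 0 0"

```text
t: 7.95
eef_pos: [0.4838, -0.1413, 0.1301]
tool_rot: [-0.0, 0.8, 0.6, -0.001]
contact_force: [-1.0, -0.1, -4.6]
gripper_width: 0.109
grasp_force: 78.2
```

jog_arm --pt "0 0 0 0 0 0 0" --pt "0 0 0 0 0 0 0" --pt "0 0 0 0 0 0 0" --pt "0 0 0 0 0 0 0" --pt "0 0 0 0 0 0 0"

```text
t: 8.45
eef_pos: [0.486, -0.1371, 0.1309]
tool_rot: [-0.0, 0.799, 0.601, 0.0]
contact_force: [-0.1, -0.4, -5.4]
gripper_width: 0.105
grasp_force: 78.3
```

Run:
```python
from h import *
import pickle
o=bot.get_obs();print(o["eef_pos"],o["contact_force"],o["torque"],o["gripper_width"],o["grasp_force"]);M=Rq(o["tool_rot"]).as_matrix();print(M)
C={n:bot.read_camera(n) for n in("scene","side","wrist")};pickle.dump(C,open("c2.pkl","wb"))
f=4.4
s=C["scene"]["img"];d=C["side"]["img"]
a=cv2.resize(s[120:255,180:270],None,fx=f,fy=f,interpolation=cv2.INTER_CUBIC)
b=cv2.resize(d[165:300,220:310],None,fx=f,fy=f,interpolation=cv2.INTER_CUBIC)
cv2.imwrite("pics/ins.png",np.hstack([a,b])[:,:,::-1])
for n in("scene","side"): print(n,[proj(C[n],q).round(1) for q in([.5325,-.119,.159],o["eef_pos"])])
```

```text
[ 0.48601717 -0.1370689   0.13092854] [-0.13462363 -0.43930758 -5.35056897] [-0.16631195  0.03788509 -0.05793865] 0.10510469019747071 78.2502246331569
[[ 2.77705145e-01  9.60666339e-01 -1.93257348e-04]
 [ 9.60666336e-01 -2.77705089e-01  2.70934715e-04]
 [ 2.06609312e-04 -2.60895792e-04 -9.99999945e-01]]
scene [array([238. , 165.9]), array([238.9, 159.5])]
side [array([255.2, 239. ]), array([226.9, 265.1])]
```

View pics/ins.png

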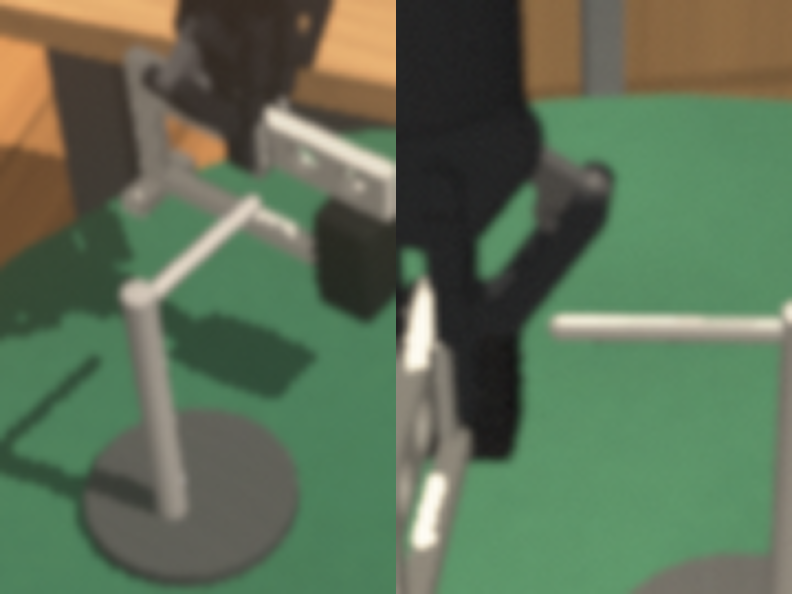

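The picture shows hole 4 at scene pixel ≈(249.3,155.9), hole 5 at ≈(261.1,162.0), and the peg tip at (237.5,166). The peg is clear of everything. I'll check the held cage's pose numerically against where it should be.

Run:
```python
from h import *
import pickle
np.set_printoptions(precision=4,suppress=True)
C=pickle.load(open("c2.pkl","rb"));s,d,w=C["scene"],C["side"],C["wrist"]
T=np.array([.486,-.1371,.1309]);v=np.array([.2777,.9607,0]);u=np.array([.9607,-.2777,0]);
O=T+.002*v;O[2]=.0814
P=lambda x,y,z:O+x*v-y*u+np.array([0,0,z])
for n,q in(("h4",P(.03,-.005,.078)),("h5",P(.06,-.005,.078)),("endtop",P(.08,-.005,.092)),("endtopback",P(.08,.005,.092)),("endbot",P(.08,-.005,.064))): print(n,q,"scene",proj(s,q),"wrist",proj(w,q,True),"side",proj(d,q))
# bright rail pixels in scene
h=cv2.cvtColor(s["img"],cv2.COLOR_RGB2HSV);k=h[130:185,235:300]
m=((k[...,2]>130)&(k[...,1]<75)).astype(np.uint8)
c=max(cv2.findContours(m,cv2.RETR_EXTERNAL,1)[0],key=cv2.contourArea);ap=cv2.approxPolyDP(c,1.5,True)[:,0]+[235,130];print("scene poly",ap.tolist())
hc=cv2.findContours(m,cv2.RETR_CCOMP,1);print([ (cv2.boundingRect(x)) for x in hc[0]])
# green seen through the holes
g=((k[...,0]>50)&(k[...,0]<95)&(k[...,1]>50)).astype(np.uint8);n,l,st,ce=cv2.connectedComponentsWithStats(g);print([(int(a[4]),(c+[235,130]).round(1).tolist()) for a,c in zip(st,ce) if 2<a[4]<60])
# wrist rail top
h=cv2.cvtColor(w["img"],cv2.COLOR_RGB2HSV);m=((h[...,2]>150)&(h[...,1]<70)).astype(np.uint8);q=m*0;q[40:300,255:310]=m[40:300,255:310]
for y in range(60,250,15):
  t=np.nonzero(q[y])[0]
  if len(t): print("w",y,t[0],t[-1],len(t))
print("end row",np.nonzero(q.sum(1)>8)[0][:2])
```

```text
h4 [ 0.4997 -0.1077  0.1594] scene [248.4945 156.7182] wrist [292.7064 216.2966] side [232.6276 237.2035]
h5 [ 0.508  -0.0789  0.1594] scene [259.902  162.1184] wrist [293.3328 139.5711] side [235.6958 226.3153]
endtop [ 0.5136 -0.0597  0.1734] scene [267.5032 160.886 ] wrist [295.1708  82.4491] side [237.1799 212.164 ]
endtopback [ 0.504  -0.0569  0.1734] scene [270.2582 158.1616] wrist [264.5775  82.4703] side [231.0073 211.9317]
endbot [ 0.5136 -0.0597  0.1454] scene [267.7935 170.5815] wrist [292.1581  89.7844] side [238.0306 226.7198]
scene poly [[240, 145], [240, 149], [247, 153], [247, 158], [251, 158], [253, 155], [258, 158], [258, 163], [261, 164], [264, 160], [267, 168], [269, 168], [271, 161], [269, 155], [256, 151], [244, 144]]
[(0, 33, 14, 13), (5, 14, 32, 25)]
[]
w 90 264 297 34
w 105 265 296 32
w 120 265 296 32
w 135 265 296 32
w 150 265 296 32
w 165 265 296 32
w 180 265 296 32
w 195 265 295 31
w 210 265 295 31
w 225 265 295 31
w 240 266 295 30
end row [83 84]
```

The cage is level and matches prediction to within about 1 px (2 mm). Hole 4 is about 1 mm off the peg line and at its height. Slide on slowly, watching the force.

jog_arm --pt "0.0086 -0.0028 0 0 0 -0.007 0" --pt "0.0086 -0.0028 0 0 0 -0.007 0" --pt "0.0086 -0.0028 0 0 0 0 0" --pt "0.0086 -0.0028 0 0 0 0 0" --pt "0.0086 -0.0028 0 0 0 0 0" --pt "0 0 0 0 0 0 0" --pt "0 0 0 0 0 0 0"

```text
t: 9.3
eef_pos: [0.5289, -0.152, 0.1308]
tool_rot: [-0.0, 0.804, 0.595, -0.0]
contact_force: [-1.1, 0.2, -4.0]
gripper_width: 0.106
grasp_force: 78.3
```

jog_arm --pt "0.0058 -0.0018 0 0 0 0 0" --pt "0.0058 -0.0018 0 0 0 0 0" --pt "0 0 0 0 0 0 0"

```text
t: 9.6
eef_pos: [0.5418, -0.1559, 0.1312]
tool_rot: [0.001, 0.804, 0.595, 0.0]
contact_force: [-0.0, 0.6, -4.8]
gripper_width: 0.103
grasp_force: 78.4
```

No contact, with hole 4 about 17 mm past the peg tip. Go on another 14 mm, then lower.

jog_arm --pt "0.0067 -0.002 0 0 0 0 0" --pt "0.0067 -0.002 0 0 0 0 0" --pt "0 0 0 0 0 0 0" --pt "0 0 0 0 0 0 0"

```text
t: 10.0
eef_pos: [0.5541, -0.1596, 0.1309]
tool_rot: [-0.0, 0.804, 0.595, -0.0]
contact_force: [-0.6, -0.8, -5.6]
gripper_width: 0.099
grasp_force: 78.4
```

jog_arm --pt "0 0 -0.001 0 0 0 0" --pt "0 0 -0.001 0 0 0 0" --pt "0 0 -0.001 0 0 0 0" --pt "0 0 0 0 0 0 0" --pt "0 0 0 0 0 0 0"

```text
t: 10.5
eef_pos: [0.554, -0.1596, 0.128]
tool_rot: [-0.0, 0.804, 0.595, -0.0]
contact_force: [0.5, -0.4, -5.7]
gripper_width: 0.101
grasp_force: 78.4
```

Run:
```python
from h import *
np.set_printoptions(precision=4,suppress=True)
o=bot.get_obs();T=o["eef_pos"];M=Rq(o["tool_rot"]).as_matrix();print(T,o["contact_force"],np.degrees(np.arctan2(M[1,1],M[0,1])))
n=np.array([.2887,.9574]);u=np.array([.9574,-.2887])
hh=T[:2]+.032*M[:2,0];r=hh-[.5325,-.1191];print("along",r@u-.037,"side",r@n)
s=bot.read_camera("scene")["img"];d=bot.read_camera("side")["img"]
# peg visible in scene between rail and post: bright extents along predicted line
c=bot.read_camera("scene")
for x in range(-40,45,6):
    p=np.r_[np.array([.5325,-.1191])+u*(x+37)/1000,.160+x/1000*.035]
    a=proj(c,p).round().astype(int);print(x,a,c["img"][a[1],a[0]],end=' ')
```

```text
[ 0.554  -0.1596  0.128 ] [ 0.4873 -0.4472 -5.736 ] -17.01628718662395
along -0.004650672580950782 side -0.0005454486015892547
-40 [239 165] [124 147 120] -34 [237 167] [200 192 176] -28 [235 168] [218 207 191] -22 [233 170] [223 214 197] -16 [232 171] [231 224 209] -10 [230 173] [212 201 184] -4 [228 175] [157 149 137] 2 [226 176] [217 205 189] 8 [224 178] [215 203 188] 14 [222 180] [210 201 185] 20 [220 181] [220 209 193] 26 [219 183] [204 195 179] 32 [217 185] [202 192 177] 38 [215 186] [202 191 176] 44 [213 188] [190 179 167]
```

On the peg at x ≈ −5 mm, 0.5 mm off to the side. Keep lowering until the peg takes the weight.

jog_arm --pt "0 0 -0.001 0 0 0 0" --pt "0 0 -0.001 0 0 0 0" --pt "0 0 0 0 0 0 0" --pt "0 0 0 0 0 0 0"

```text
t: 11.05
eef_pos: [0.5541, -0.1596, 0.1261]
tool_rot: [0.0, 0.804, 0.595, 0.0]
contact_force: [-0.3, -0.2, -3.5]
gripper_width: 0.107
grasp_force: 78.7
```

jog_arm --pt "0 0 -0.001 0 0 0 0" --pt "0 0 0 0 0 0 0" --pt "0 0 0 0 0 0 0"

```text
t: 11.35
eef_pos: [0.5543, -0.1596, 0.1257]
tool_rot: [0.0, 0.804, 0.595, 0.0]
contact_force: [-3.8, 1.1, 4.7]
gripper_width: 0.1
grasp_force: 79.9
```

The peg now carries the weight. Back off 0.5 mm to near neutral, then open gently.

jog_arm --pt "0 0 0.0005 0 0 0 0" --pt "0 0 0 0 0 0 0" --pt "0 0 0 0 0 0 0.15" --pt "0 0 0 0 0 0 0.2" --pt "0 0 0 0 0 0 0.25" --pt "0 0 0 0 0 0 0.3" --pt "0 0 0 0 0 0 0.35" --pt "0 0 0 0 0 0 0.4" --pt "0 0 0 0 0 0 0.4" --pt "0 0 0 0 0 0 0.4" --newtons 20

```text
t: 12.35
eef_pos: [0.554, -0.1596, 0.1255]
tool_rot: [0.0, 0.804, 0.595, 0.0]
contact_force: [1.1, 0.4, -0.4]
gripper_width: 0.4
grasp_force: 0.0
```

jog_arm --pt "0 0 0.003 0 0 0 0.4" --pt "0 0 0.006 0 0 0 0.4" --pt "0 0 0.01 0 0 0 0.4" --pt "0 0 0.015 0 0 0 0.4" --pt "0 0 0.02 0 0 0 0.4" --pt "0 0 0.02 0 0 0 0.4" --pt "0 0 0.02 0 0 0 0.4" --pt "0 0 0.02 0 0 0 0.4" --pt "0 0 0 0 0 0 0.4" --pt "0 0 0 0 0 0 0.4"

```text
t: 13.35
eef_pos: [0.5541, -0.1596, 0.2401]
tool_rot: [0.0, 0.804, 0.595, 0.0]
contact_force: [0.1, -0.0, 0.6]
gripper_width: 0.401
grasp_force: 0.0
```

```bash
cat > chk.py <<'E'
from h import *
np.set_printoptions(precision=4,suppress=True)
w=bot.read_camera("wrist");h=cv2.cvtColor(w["img"],cv2.COLOR_RGB2HSV);m=((h[...,2]>130)&(h[...,1]<75)).astype(np.uint8)
a=np.array([.5668,-.1297])+.05*np.array([.2887,.9574]);b=np.array([.5668,-.1297])-.110*np.array([.2887,.9574])
for nm,p,x in(("grip end",a,.05),("foot end",b,-.11)): print(nm,proj(w,np.r_[p,.169],True).round(1))
pg=np.r_[.562,-.1283,.169];k0=proj(w,pg,True)
x0,y0=(k0-[80,200]).round().astype(int)
for c in cv2.findContours(m,cv2.RETR_EXTERNAL,1)[0]:
    if cv2.contourArea(c)>150: print(cv2.contourArea(c),[round(float(v),1) for r in cv2.minAreaRect(c)[:2] for v in r],cv2.minAreaRect(c)[2],cv2.boundingRect(c))
s=bot.read_camera("scene");d=bot.read_camera("side")
for nm,c in(("scene",s),("side",d)):
    v=np.array([.2887,.9574,0]);u=np.array([.9574,-.2887,0]);H=np.array([.5624,-.1284,.155]);z=np.array([0,0,1.])
    print(nm,"pred grip-end top",proj(c,H+.05*v+.014*z+.005*u),"foot-end top",proj(c,H-.11*v+.014*z+.005*u),"foot bottom",proj(c,H-.11*v-.078*z+.023*u))
    cv2.imwrite(f"pics/chk_{nm}.png",c["img"][:,:,::-1])
cv2.imwrite("pics/chk_wrist.png",w["img"][:,:,::-1])
E
python3 chk.py
```

```text
grip end [285.1 100.8]
foot end [285.  309.8]
404.5 [333.2, 269.3, 46.3, 13.6] 78.17850494384766 (322, 248, 21, 46)
385.5 [228.1, 267.4, 12.7, 42.6] 12.68038272857666 (219, 248, 21, 42)
2349.5 [433.6, 246.4, 32.4, 160.0] 50.52754211425781 (364, 183, 122, 116)
6825.0 [282.8, 217.0, 127.0, 220.8] 20.598175048828125 (233, 100, 135, 227)
1631.5 [101.0, 79.0, 50.0, 42.0] 90.0 (80, 54, 43, 51)
5622.5 [445.4, 75.7, 101.6, 60.3] 69.6559066772461 (400, 23, 87, 111)
224.0 [553.0, 21.0, 42.0, 12.0] 90.0 (547, 0, 13, 43)
243.5 [405.5, 5.0, 10.0, 47.0] 90.0 (382, 0, 48, 11)
scene pred grip-end top [245.9508 182.3758] foot-end top [186.1812 151.7291] foot bottom [187.0322 186.7027]
side pred grip-end top [281.6071 217.0111] foot-end top [272.5823 284.4597] foot bottom [285.914  336.0499]
```

The cage stays up, with the rail where predicted. Let it settle while moving the hand a little higher.

jog_arm --pt "0 0 0.01 0 0 0 0.4" --pt "0 0 0.01 0 0 0 0.4" --pt "0 0 0.01 0 0 0 0.4" --pt "0 0 0 0 0 0 0.4" --pt "0 0 0 0 0 0 0.4" --pt "0 0 0 0 0 0 0.4" --pt "0 0 0 0 0 0 0.4" --pt "0 0 0 0 0 0 0.4" --pt "0 0 0 0 0 0 0.4" --pt "0 0 0 0 0 0 0.4"

```text
t: 14.5
eef_pos: [0.554, -0.1596, 0.2694]
tool_rot: [-0.0, 0.804, 0.595, -0.0]
contact_force: [0.3, -0.4, -0.2]
gripper_width: 0.398
grasp_force: 0.0
```

jog_arm --pt "0 0 0 0 0 0 0.4" --pt "0 0 0 0 0 0 0.4" --pt "0 0 0 0 0 0 0.4" --pt "0 0 0 0 0 0 0.4" --pt "0 0 0 0 0 0 0.4" --pt "0 0 0 0 0 0 0.4" --pt "0 0 0 0 0 0 0.4" --pt "0 0 0 0 0 0 0.4" --pt "0 0 0 0 0 0 0.4" --pt "0 0 0 0 0 0 0.4"

```text
t: 15.5
eef_pos: [0.554, -0.1596, 0.2695]
tool_rot: [-0.0, 0.804, 0.595, -0.0]
contact_force: [-0.2, -0.3, 0.5]
gripper_width: 0.401
grasp_force: 0.0
```

jog_arm --pt "0 0 0 0 0 0 0.4" --pt "0 0 0 0 0 0 0.4" --pt "0 0 0 0 0 0 0.4" --pt "0 0 0 0 0 0 0.4" --pt "0 0 0 0 0 0 0.4" --pt "0 0 0 0 0 0 0.4" --pt "0 0 0 0 0 0 0.4" --pt "0 0 0 0 0 0 0.4" --pt "0 0 0 0 0 0 0.4" --pt "0 0 0 0 0 0 0.4"

```text
t: 16.5
eef_pos: [0.554, -0.1596, 0.2695]
tool_rot: [0.0, 0.804, 0.595, 0.0]
contact_force: [-0.0, 0.5, -0.3]
gripper_width: 0.401
grasp_force: 0.0
```

jog_arm --pt "0 0 0 0 0 0 0.4" --pt "0 0 0 0 0 0 0.4" --pt "0 0 0 0 0 0 0.4" --pt "0 0 0 0 0 0 0.4" --pt "0 0 0 0 0 0 0.4" --pt "0 0 0 0 0 0 0.4" --pt "0 0 0 0 0 0 0.4" --pt "0 0 0 0 0 0 0.4" --pt "0 0 0 0 0 0 0.4" --pt "0 0 0 0 0 0 0.4"

```text
t: 17.5
eef_pos: [0.554, -0.1596, 0.2695]
tool_rot: [0.0, 0.804, 0.595, 0.0]
contact_force: [-0.8, 0.1, -0.0]
gripper_width: 0.401
grasp_force: 0.0
```

jog_arm --pt "0 0 0 0 0 0 0.4" --pt "0 0 0 0 0 0 0.4" --pt "0 0 0 0 0 0 0.4" --pt "0 0 0 0 0 0 0.4" --pt "0 0 0 0 0 0 0.4" --pt "0 0 0 0 0 0 0.4" --pt "0 0 0 0 0 0 0.4" --pt "0 0 0 0 0 0 0.4" --pt "0 0 0 0 0 0 0.4" --pt "0 0 0 0 0 0 0.4"

```text
t: 18.5
eef_pos: [0.554, -0.1596, 0.2695]
tool_rot: [-0.0, 0.804, 0.595, 0.0]
contact_force: [-0.6, 1.0, 0.2]
gripper_width: 0.398
grasp_force: 0.0
```

Run:
```python
from h import *
np.set_printoptions(precision=1,suppress=True)
prev=None;L=[]
for i in range(8):
    c=bot.read_camera("scene");L.append(c["img"].astype(int))
print("max motion diff in cage area",[int(np.abs(b-a)[140:215,175:260].max()) for a,b in zip(L,L[1:])],int(np.abs(L[-1]-L[0])[140:215,175:260].max()))
s=c
w=bot.read_camera("wrist");d=bot.read_camera("side")
v=np.array([.2887,.9574,0]);u=np.array([.9574,-.2887,0]);H=np.array([.5624,-.1284,.155]);z=np.array([0,0,1.])
# hole pixels of scene: darker/green spots along the rail face at predicted holes; grip location by darkness
for nm,c in(("scene",s),("side",d)):
    h=cv2.cvtColor(c["img"],cv2.COLOR_RGB2HSV)
    for lab,x,zz,y in(("grip",.032,-.046,.021),("foot",-.103,-.073,.023),("endtop",.05,.014,.005),("foottop",-.11,.014,.005)):
        p=proj(c,H+x*v+zz*z+y*u);print(nm,lab,p,end=" ")
    m=((h[...,2]>150)&(h[...,1]<70)).astype(np.uint8);p=proj(c,H+.045*v+.012*z).round().astype(int)
    n,l,st,ce=cv2.connectedComponentsWithStats(m);print(nm,"rail comp",st[l[p[1],p[0]]])
    q=proj(c,H+.032*v-.046*z+.021*u).round().astype(int)
    k=(h[...,2]<60).astype(np.uint8);n,l,st,ce=cv2.connectedComponentsWithStats(k);print("dark comp",st[l[q[1],q[0]]],ce[l[q[1],q[0]]])
h=cv2.cvtColor(w["img"],cv2.COLOR_RGB2HSV);m=((h[...,2]>130)&(h[...,1]<75))
for zz in(.160,.169,.178): print(zz,proj(w,H*[1,1,0]+.05*v+[0,0,zz],True),proj(w,H*[1,1,0]-.11*v+[0,0,zz],True))
for y in range(85,330,12):
    t=np.nonzero(m[y,255:320])[0]
    if len(t): print(y,t[0]+255,t[-1]+255,end=' | ')
print(np.nonzero(m[:,275:295].sum(1)>12)[0][[0,-1]],bot.get_obs()["t"])
```

```text
max motion diff in cage area [3, 2, 3, 2, 3, 2, 3] 2
scene grip [236.1 203.4] scene foot [189.  186.4] scene endtop [246.  182.4] scene foottop [186.2 151.7] scene rail comp [187 151  62  85 779]
dark comp [230 188  23  26 445] [240.9 200.2]
side grip [290.4 254.5] side foot [286.3 329.6] side endtop [281.6 217. ] side foottop [272.6 284.5] side rail comp [ 254  215   65  121 1585]
dark comp [280 244  12  29 295] [286.2 257.8]
0.16 [278.9 103.4] [279.8 286.6]
0.169 [278.8 102.9] [279.7 291.6]
0.178 [278.8 102.3] [279.7 296.8]
109 274 288 | 121 274 288 | 133 274 287 | 145 273 319 | 157 274 288 | 169 255 288 | 181 273 287 | 193 273 287 | 205 273 287 | 217 273 287 | 229 273 287 | 241 260 303 | 253 273 287 | 265 273 287 | 277 274 287 | 289 255 287 | 301 255 316 | 313 255 309 | [102 322] 19.0
```

At rest (no pixel motion) and level: the rail ends lie within 1–2 px of where a level rail should be, and the hand is clear. Handing in.

```bash
python3 -c "
from station import bot
print(bot.hand_in())"
```

```text
the job is handed in; nothing more can be done
None
```

The cage hangs level and at rest on the peg by hole 4, with the gripper clear and the bystanders not touched; I handed the job in at about 19 s, but no verdict came back.

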